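Torque the foot bolt of a fume-extraction stand

TASK

The red-gripped break-over torque wrench is already seated on the loose foot bolt of one of the blue stands. Tighten that bolt by swinging the red grip clockwise (seen from above) until the wrench's knuckle has clearly given (a fold of about 20 degrees), then stop before you drive it on against its stop and overtighten the bolt, and let go. Leave the blue-gripped spanner on the other stand where it is.

Things in the scene. Friction and masses are not known exactly. Their poses are not given: they have to be found in the camera images.
- wrench_grip (a point): Point on the axis of the torque wrench's level red grip (dia 26, 115 long: 65 mm inboard to 50 mm outboard of it), between black bands, 50 mm above the bench; free below and 80 mm to each side. x points along the grip away from the bolt, z up. While straight, the vertical bolt axis is 180 mm and the knuckle (brass pin) 150 mm towards -x. The fixed blue stand (post 190 high) is beyond the bolt.
- bolt (a joint): Angle of bolt and wrench head about the bolt axis, rad; grows as it tightens (clockwise from above). Starts at 0 to 0.22. Turns against 0.9 N m + 2 N m/rad, and stays where left. At about 0.4 the wrench gives (9 to 10 N sideways at the grip point). Past 0.52 it is overtightened. The socket cannot come off.
- knuckle (a joint): Fold of the wrench's breakaway knuckle, rad: 0 straight, grows as the handle folds clockwise (from above) relative to the head. Stays 0 until 1.4 N m acts on it, then gives at that steady resistance, up to a hard stop at 0.45, and stays where left. Pushing on at the stop turns the bolt further.
- spanner_grip (a point): Centre of the blue grip (100 x 22 x 18 mm) of the plain one-piece spanner on the other stand's bolt, 48 mm above the bench; x runs along the grip away from that bolt, whose axis is 135 mm towards -x. Bystander: leave it.

How it is judged:
By the outcome, as a careful person would: the job done as asked, in the order asked, and still so for the second after the job is handed in, with the robot touching nothing.
It also fails if it takes over 37 s, if anything falls off the work surface, if the arm or the gripper's body presses on something with over 40 N, if the wrist force passes 120 N, or if a joint passes its speed limit or range.

ROBOT

A 7-joint arm with a two-finger parallel gripper is mounted at the origin on the work surface. World frame = base frame: x ahead of the robot, y to its left, z up, the work surface at z = 0. Lengths are in m, angles in rad, forces in N, time in s.
With the tool pointing down it reaches from about 0.4 to 0.875 m from the base axis. Payload 19.3 kg.
Tool frame: the origin (TCP) lies where the fingers leave the gripper's body, on its centre line; the fingertips stand bot.tip_reach ahead of it and the grasp point (between the pads) lies 54 mm ahead of it (bot.tip_reach is the distance from the TCP to the fingertips, in m); z points along the fingers, y is the line along which they close (so a half turn about z gives the same grasp; the last joint's range is limited). The gripper opens to 85 mm and grips with 20 to 120 N. Pads are 22 mm wide; open, the fingers measure 114 mm over their backs; the gripper's body (76 mm by 85 mm) begins 54 mm behind the grasp point. The pads swing forward as they close: fully open they stand 13 mm farther back than shut.
Start: joints at [-1.307, 0.521, -0.036, 1.599, 0.021, 1.021, -0.113], TCP at [0.205, 0.59, 0.304] pointing down, gripper open.
Joint ranges: [-2.91, 2.91], [-0.3, 2.13], [-1.5, 1.42], [0.17, 2.43], [-1.26, 4.41], [0.16, 1.93], [-2.52, 2.52]. Speed limits (rad/s): [1.89, 1.89, 2.39, 2.39, 3.01, 3.01, 3.01].

INTERFACE

Orientations are given as [roll, pitch, yaw] about the fixed x, y, z axes, in that order (R = Rz(yaw) Ry(pitch) Rx(roll)).
In Python, from workcell import bot gives the robot as it stands. The module is installed in compiled form; this text tells all that it offers.
- The arm moves only by the shell command python3 -m jog 'ROWS' [FORCE]. ROWS is JSON, a list that holds one entry, the list of rows, each a list of 7 numbers: the shift along the tool's x, y, z in mm, then the turn, a rotation vector about the tool's x, y, z in rad, then the opening, from 0 (shut) to 1 (fully open). In form: [[[tx, ty, tz, wx, wy, wz, fingers], ...]]. A call has 1 to 5 rows; each row shifts and turns the commanded pose from where the row before left it, along the tool's axes as they then stand; what a row does not reach is not made up. A row lasts 1/10 s, in which the tool goes at most 50 mm and 8.59 degrees, less where a joint would pass 70% of its speed; a pose out of reach is approached as far as the arm can. A call is refused whole if a number of a shift passes 50 or a number of a turn 0.15, either way. A call with a gripper value outside its range is refused whole. The fingers move at their own pace and stop on an object; FORCE is the grip in N (left out, the last holds). Time passes only in rows, so rows that do not move let the fingers close. It gives the time, the measured TCP pose, the force, the opening and the grip force at its end, in the units of the state.
- bot.observe(): the state, without advancing time (a new reading comes with each control period).
- bot.grab_frame(name): name is "scene" or "top" or "wrist"; returns a dict with "img" (384x512x3 uint8, red, green, blue), "intrinsics" (3x3 intrinsics, pixels), "R" (3x3) and "t" (3): a world point X has camera coordinates R X + t; the wrist camera has in their place "tool_from_camera" (4x4, takes a point from camera to tool coordinates, whose origin is the TCP and whose axes are the flange's). Camera axes: x right, y down, z forward; pixel columns grow to the right and rows downward; lengths in m; the calibration is good to about 2 mm. A picture is of the moment at which its call begins: read the wrist's pose just before it. There is no depth.
- bot.job_done(): hands the job in; it is judged then, once.
Trained networks look in a picture, given as the dict that the camera call returned (one of the last four; its "shot" number tells which), for a name from the list of things; names that differ only in an ending like _2 or _b are one class to them, and where a whole thing is asked for, a point or a joint stands for the part that bears it (a point fixed in the world has none). Each returns a list of dicts, best first, with "conf" (0 to 1); they miss things now and then, are a little off and sometimes report something else, mostly with a low value. They report only what shows in the picture. A call takes as long as a camera call.
- bot.trace(query, picture): "region" (384x512 bool, what is visible of it).
- bot.spot_point(query, picture): "xyz" ([x, y, z] in m, in world coordinates, good to about 4 mm: a listed point, or the origin of a listed thing).
The state is a dict: "clock": time; "qpos": joint angles; "qd": joint speeds; "joint_efforts": joint torques, N m; "position": TCP position; "tool_rot": TCP orientation; "force": force on the tool from outside, world axes, zero at the start; "moment": the same for the moment, N m; "grip_width": finger opening in m; "finger_force": force on a finger pad.
Only numpy, scipy, OpenCV 4.12 (cv2) and the standard library are available. Lean on these libraries where they do the work, as an engineer would, in place of code of your own. Each camera call takes 0.05 s, during which the arm holds its last target. There are 200 camera calls.

## Working session

There is one attempt and no reset: what is moved stays moved. The work goes in short steps, Python scripts to look and compute and a shell command to move; the robot and the scene stay as the last step left them, time stands still between calls to the robot, and variables do not carry over. Pictures are saved under pics/ and viewed, at most 10 in all, crops included, and the job is handed in when it is done.

```bash
mkdir -p pics; python3 - <<'E'
from workcell import bot
import cv2,numpy as np
print(bot.observe(), bot.tip_reach)
ims=[]
for n in("scene","top"):
    f=bot.grab_frame(n); ims.append(f["img"])
    for q in("wrench_grip","bolt","knuckle","spanner_grip"):
        try: print(n,q,[(np.round(d["xyz"],4),round(d["conf"],2)) for d in bot.spot_point(q,f)][:3])
        except Exception as e: print(n,q,e)
        r=bot.trace(q,f)
        for d in r[:2]:
            v,u=np.nonzero(d["region"]); print('  tr',round(d["conf"],2),u.mean().round(1),v.mean().round(1),len(u))
    print(n,f["intrinsics"].tolist(),f["R"].tolist(),f["t"].tolist())
    cv2.imwrite(f"pics/{n}0.png",f["img"][:,:,::-1])
E
```

```text
{'clock': 0.0, 'qpos': array([-1.3072019 ,  0.52200119, -0.03632649,  1.59999708,  0.0212044 ,
        1.02108723, -0.11283321]), 'qd': array([-0.00055368,  0.00011162, -0.00055525, -0.00138035, -0.00057696,
        0.00028387, -0.00023536]), 'joint_efforts': array([ 1.16762760e-03, -9.27083445e+01,  1.98037572e+00, -3.69937456e+01,
        1.79174496e-02,  8.06078722e-03,  1.78907521e-05]), 'position': array([0.20471761, 0.59025784, 0.30333759]), 'tool_rot': array([-3.14048803e+00,  8.27761830e-05,  2.80775640e+00]), 'force': array([-0.09754199,  0.52800207, -0.41411255]), 'moment': array([-0.02937494,  0.00798633,  0.02808804]), 'finger_force': 0.0, 'grip_width': 0.08532191086987419} 0.0726
scene wrench_grip [(array([ 0.4741, -0.1895,  0.0463]), 0.68)]
  tr 0.72 214.6 167.8 578
scene bolt it knows: spanner_grip, wrench_grip
  tr 0.95 206.0 179.6 896
scene knuckle it knows: spanner_grip, wrench_grip
  tr 0.74 214.7 168.0 596
scene spanner_grip [(array([0.5089, 0.2626, 0.047 ]), 0.63)]
  tr 0.6 367.1 257.2 687
scene [[388.224803367266, 0.0, 247.9030416943488], [0.0, 388.224803367266,
[... 294 characters left out ...]

top wrench_grip [(array([ 0.4747, -0.1862,  0.0439]), 0.85)]
  tr 0.77 320.6 218.5 1195
top bolt it knows: spanner_grip, wrench_grip
  tr 0.59 319.1 206.0 1517
top knuckle it knows: spanner_grip, wrench_grip
  tr 0.66 320.8 219.2 1148
top spanner_grip [(array([0.5074, 0.2662, 0.051 ]), 0.75)]
  tr 0.94 107.3 195.7 1158
top [[423.6041927760354, 0.0, 252.67249534716092], [0.0, 423.6041927760354, 195.8833997349476], [0.0, 0.0, 1.0]] [[0.016622609844101258, -0.9998601566501134, -0.0018319349282772124], [-0.9858408973024826, -0.01608372904978529, -0.16691027189987317], [0.16685746626329692, 0.004580480702257017, -0.9859703875617815]] [-0.05244178633375704, 0.5672318229204995, 0.8381514279196239]
```

```bash
python3 - <<'E'
import cv2
a=cv2.imread("pics/top0.png");b=cv2.imread("pics/scene0.png")
c=cv2.resize(a[120:270,250:400],None,fx=4,fy=4,interpolation=cv2.INTER_CUBIC)
cv2.imwrite("pics/c0.png",c)
E
```

```text
(no output)
```

View pics/top0.png

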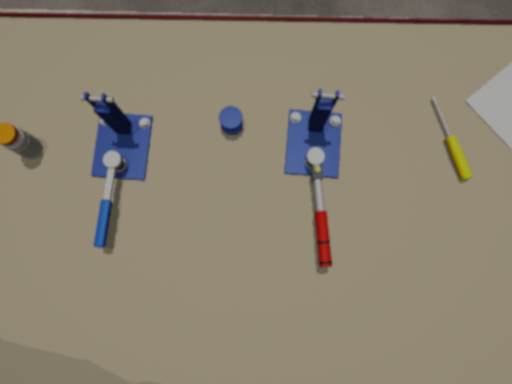

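View pics/c0.png

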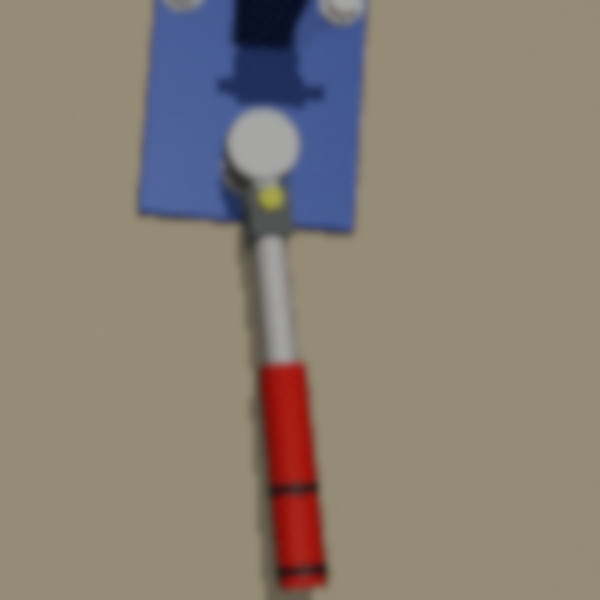

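View pics/scene0.png

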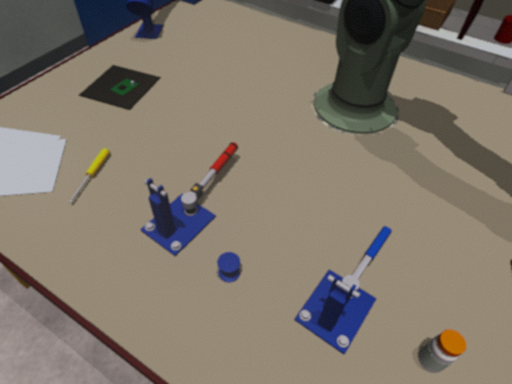

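The red-gripped torque wrench is on the right stand in the top view: bolt head at about (316,156), brass pin at (318,169), grip from (321,211) to (325,267). Its handle points toward the robot. The spanner is on the left stand. Clockwise from above moves the grip to image left, which is +y.

```bash
cat > h.py <<'E'
from workcell import bot
import cv2,numpy as np
def ray(f,uv,z):
    K,R,t=map(np.array,(f["intrinsics"],f["R"],f["t"]))
    d=R.T@np.linalg.inv(K)@np.array([*uv,1.]);c=-R.T@t
    return c+d*(z-c[2])/d[2]
def red(f):
    h=cv2.cvtColor(f["img"],cv2.COLOR_RGB2HSV)
    m=(((h[...,0]<8)|(h[...,0]>172))&(h[...,1]>170)&(h[...,2]>90)).astype(np.uint8)
    m[:60]=0
    m=cv2.morphologyEx(m,cv2.MORPH_CLOSE,np.ones((5,5)))
    n,l,s,c=cv2.connectedComponentsWithStats(m)
    i=1+np.argmax(s[1:,4]); v,u=np.nonzero(l==i); return u,v
def axis(f,z=.05):
    u,v=red(f); P=np.array([ray(f,p,z)[:2] for p in zip(u,v)])
    c=P.mean(0);w,V=np.linalg.eigh(np.cov((P-c).T));d=V[:,1]
    if d[0]>0:d=-d
    s=(P-c)@d
    return c,d,s.min(),s.max()
E
python3 - <<'E'
from h import *
f=bot.grab_frame("top")
c,d,a,b=axis(f); print(c,d,a,b,np.arctan2(d[1],d[0]))
g=c+d*(b-.05); print("grip",g,"bolt",g-.18*d,"knuckle",g-.15*d)
print("pin img",ray(f,(250+271/4,120+197/4),.06),"head",ray(f,(250+263/4,120+145/4),.07))
E
```

```text
[ 0.48087632 -0.18786919] [-0.99627402 -0.08624431] -0.05686569265335082 0.055506090804428906 -3.055241065940895
grip [ 0.47539075 -0.18834406] bolt [ 0.65472007 -0.17282008] knuckle [ 0.62483185 -0.17540741]
pin img [ 0.62439414 -0.17775337  0.06      ] head [ 0.64954557 -0.1723473   0.07      ]
```

```bash
python3 -m jog '[[[-30,-16,0,0,0,0,0.55],[-30,-16,0,0,0,0,0.55],[-30,-16,0,0,0,0,0.55],[-30,-16,0,0,0,0,0.55],[-30,-16,0,0,0,0,0.55]]]'; python3 -m jog '[[[-30,-16,0,0,0,0,0.55],[-30,-16,0,0,0,0,0.55],[-30,-16,0,0,0,0,0.55],[-30,-16,0,0,0,0,0.55],[-30,-16,0,0,0,0,0.55]]]'
```

```text
clock: 1.25
position: [0.3211, 0.4647, 0.304]
tool_rot: [3.141, 0.0, 2.808]
force: [0.3, -0.2, 0.9]
grip_width: 0.0468
finger_force: 0.0
clock: 1.75
position: [0.4367, 0.3399, 0.304]
tool_rot: [3.141, 0.0, 2.808]
force: [0.1, 0.8, 0.0]
grip_width: 0.047
finger_force: 0.0
```

```bash
python3 -m jog '[[[-15,-35,0,0,0,0,0.55],[-15,-35,0,0,0,0,0.55],[-15,-35,0,0,0,0,0.55],[-15,-35,0,0,0,0,0.55],[-15,-35,0,0,0,0,0.55]]]'; python3 -m jog '[[[-15,-35,0,0,0,0,0.55],[-15,-35,0,0,0,0,0.55],[-15,-35,0,0,0,0,0.55],[-15,-35,0,0,0,0,0.55],[-15,-35,0,0,0,0,0.55]]]'; python3 -m jog '[[[0,0,0,0,0,-0.1,0.55],[0,0,0,0,0,-0.1,0.55],[0,0,0,0,0,-0.1,0.55],[0,0,0,0,0,-0.1,0.55],[0,0,0,0,0,0,0.55]]]'; python3 -c "from workcell import bot;print(bot.observe()['qpos'])"
```

```text
clock: 2.25
position: [0.4493, 0.1496, 0.3041]
tool_rot: [3.141, 0.0, 2.808]
force: [0.7, -0.6, 0.0]
grip_width: 0.0471
finger_force: 0.0
clock: 2.75
position: [0.4628, -0.0403, 0.3041]
tool_rot: [3.141, 0.0, 2.808]
force: [0.9, -0.2, -0.3]
grip_width: 0.0468
finger_force: 0.0
clock: 3.25
position: [0.4629, -0.0389, 0.304]
tool_rot: [3.141, 0.0, -3.074]
force: [-0.0, -0.1, -0.0]
grip_width: 0.0472
finger_force: 0.0
[-0.12583193  0.26731205  0.09931033  2.01089383 -0.03456146  0.864664
  1.63104386]
```

```bash
python3 -m jog '[[[0.5,-37,0,0,0,0,0.55],[0.5,-37,0,0,0,0,0.55],[0.5,-37,0,0,0,0,0.55],[0.5,-39,0,0,0,-0.02,0.55],[0,0,25,0,0,0,0.55]]]'; python3 -m jog '[[[0,0,35,0,0,0,0.55],[0,0,30,0,0,0,0.55],[0,0,20,0,0,0,0.55],[0,0,5,0,0,0,0.55],[0,0,0,0,0,0,0.55]]]'; python3 - <<'E'
from h import *
f=bot.grab_frame("wrist"); cv2.imwrite("pics/w1.png",f["img"][:,:,::-1])
E
```

```text
clock: 3.75
position: [0.4713, -0.1938, 0.2808]
tool_rot: [-3.138, 0.004, -3.064]
force: [0.3, 0.9, -0.5]
grip_width: 0.0469
finger_force: 0.0
clock: 4.25
position: [0.4707, -0.1886, 0.1888]
tool_rot: [3.141, -0.001, -3.057]
force: [-0.6, 0.3, 1.1]
grip_width: 0.0468
finger_force: 0.0
```

View pics/w1.png

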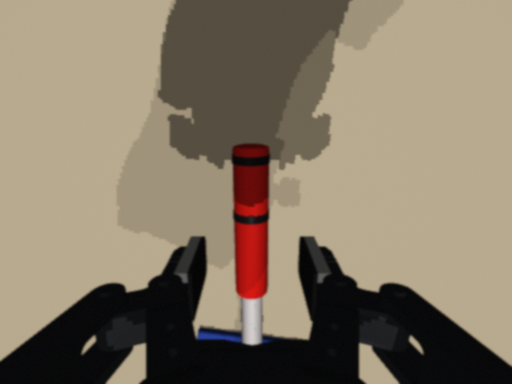

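The red grip sits centred between the fingertips (about column 251, tips at 200 and 305), so I'll descend.

```bash
python3 -m jog '[[[0,0,25,0,0,0,0.55],[0,0,25,0,0,0,0.55],[0,0,20,0,0,0,0.55],[0,0,14,0,0,0,0.55],[0,0,0,0,0,0,0.55]]]'; python3 - <<'E'
from h import *
f=bot.grab_frame("top"); 
print(axis(f)); cv2.imwrite("pics/t2.png",cv2.resize(f["img"][100:300,200:450,::-1],None,fx=3,fy=3))
E
```

```text
clock: 4.8
position: [0.4706, -0.1886, 0.1044]
tool_rot: [3.141, -0.001, -3.056]
force: [0.4, 0.1, 0.5]
grip_width: 0.0469
finger_force: 0.0Traceback (most recent call last):
  File "<stdin>", line 3, in <module>
  File "h.py", line 15, in axis
    u,v=red(f); P=np.array([ray(f,p,z)[:2] for p in zip(u,v)])
        ~~~^^^
  File "h.py", line 13, in red
    i=1+np.argmax(s[1:,4]); v,u=np.nonzero(l==i); return u,v
        ~~~~~~~~~^^^^^^^^^
    return _wrapfunc(a, 'argmax', axis=axis, out=out, **kwds)
    return bound(*args, **kwds)
ValueError: attempt to get argmax of an empty sequence
```

```bash
python3 -m jog '[[[0,4,0,0,0,0,0.55],[0,4,0,0,0,0,0.55],[0,3,0,0,0,0,0.55],[0,2,0,0,0,0.01,0.55],[0,0,0,0,0,0,0.55]]]';  python3 -m jog '[[[0,3,0,0,0,0.015,0.55],[0,3,0,0,0,0.015,0.55],[0,0,0,0,0,0,0.55]]]'; python3 - <<'E'
from h import *
f=bot.grab_frame("wrist"); cv2.imwrite("pics/w2.png",f["img"][:,:,::-1])
f=bot.grab_frame("scene"); cv2.imwrite("pics/s2.png",cv2.resize(f["img"][100:280,120:320,::-1],None,fx=3,fy=3))
im=[cv2.resize(cv2.imread(f"pics/{n}.png"),(400,360)) for n in("w2","s2")]
cv2.imwrite("pics/ws2.png",np.hstack(im))
E
```

```text
clock: 5.35
position: [0.4701, -0.176, 0.1056]
tool_rot: [-3.14, 0.002, -3.066]
force: [-0.0, -4.0, 2.4]
grip_width: 0.0474
finger_force: 1.9
clock: 5.65
position: [0.47, -0.1699, 0.1056]
tool_rot: [-3.14, 0.002, -3.096]
force: [1.4, -3.9, 2.4]
grip_width: 0.0469
finger_force: 1.9
```

View pics/ws2.png

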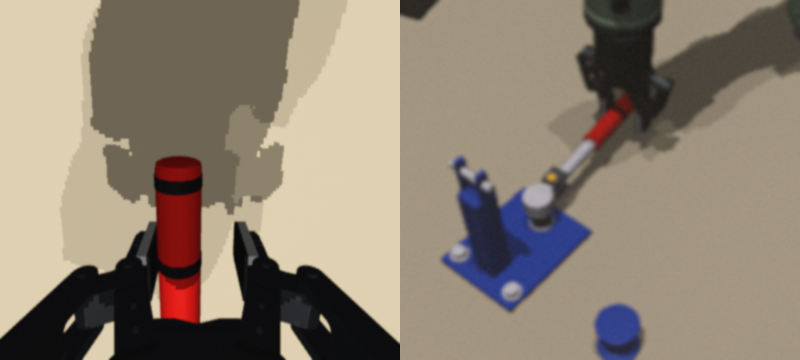

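```bash
for i in 1; do python3 -m jog '[[[0,5,0,0,0,0.03,0.55],[0,5,0,0,0,0.028,0.55],[0,5,0,0,0,0.028,0.55],[0,0,0,0,0,0,0.55]]]'; python3 -m jog '[[[0,5,0,0,0,0.028,0.55],[0,5,0,0,0,0.028,0.55],[0,5,0,0,0,0.028,0.55],[0,0,0,0,0,0,0.55]]]'; done
```

```text
clock: 6.15
position: [0.4698, -0.1545, 0.1054]
tool_rot: [-3.141, 0.002, 3.101]
force: [1.6, -2.4, 0.5]
grip_width: 0.0469
finger_force: 1.0
clock: 6.55
position: [0.4707, -0.1396, 0.1053]
tool_rot: [-3.141, 0.002, 3.017]
force: [1.6, -2.6, 0.6]
grip_width: 0.0468
finger_force: 1.1
```

```bash
python3 -m jog '[[[0,4,0,0,0,0.022,0.55],[0,4,0,0,0,0.022,0.55]]]'; python3 -m jog '[[[0,4,0,0,0,0.022,0.55],[0,4,0,0,0,0.022,0.55]]]';python3 -m jog '[[[0,4,0,0,0,0.022,0.55],[0,4,0,0,0,0.022,0.55]]]'; python3 - <<'E'
from h import *
f=bot.grab_frame("scene"); cv2.imwrite("pics/s3.png",f["img"][:,:,::-1])
f=bot.grab_frame("wrist"); cv2.imwrite("pics/w3.png",f["img"][:,:,::-1])
E
```

```text
clock: 6.75
position: [0.4718, -0.1325, 0.1053]
tool_rot: [-3.141, 0.003, 2.972]
force: [3.6, -9.1, -1.1]
grip_width: 0.0471
finger_force: 4.3
clock: 6.95
position: [0.4732, -0.1246, 0.1054]
tool_rot: [-3.141, 0.002, 2.928]
force: [4.4, -9.2, 0.3]
grip_width: 0.0468
finger_force: 4.3
clock: 7.15
position: [0.4749, -0.1169, 0.1053]
tool_rot: [-3.141, 0.002, 2.884]
force: [2.8, -9.9, 0.9]
grip_width: 0.0469
finger_force: 4.4
```

```bash
python3 - <<'E'
from h import *
f=bot.grab_frame("scene")
f0=dict(f);f0["img"]=cv2.imread("pics/scene0.png")[:,:,::-1].copy()
def ax(f,n):
    m=[d for d in bot.trace("wrench_grip",f)] if n else None
    h=cv2.cvtColor(f["img"],cv2.COLOR_RGB2HSV)
    m=(((h[...,0]<6)|(h[...,0]>174))&(h[...,1]>150)&(h[...,2]>60)).astype(np.uint8);m[:,:150]=0;m[:,330:]=0;m[:120]=0;m[240:]=0
    v,u=np.nonzero(m);P=np.array([ray(f,p,.05)[:2] for p in zip(u,v)]);c=np.median(P,0)
    P=P[np.abs(P-c).max(1)<.08];c=P.mean(0);w,V=np.linalg.eigh(np.cov((P-c).T));d=V[:,1];d*=-np.sign(d[0])
    s=(P-c)@d;print(len(P),c,np.arctan2(d[1],d[0]),s.min(),s.max())
ax(f0,0);ax(f,0)
a=f0["img"][140:230,150:250];b=f["img"][140:230,150:250]
cv2.imwrite("pics/s3c.png",cv2.resize(np.hstack([a,b])[:,:,::-1],None,fx=4,fy=4,interpolation=cv2.INTER_CUBIC))
E
```

```text
247 [ 0.47984117 -0.19019922] -3.027825503276463 -0.05527576277207731 0.06189395609606566
218 [ 0.49846825 -0.13616162] 2.8995936656271875 -0.04244653885588771 0.046437775303366395
```

View pics/s3c.png

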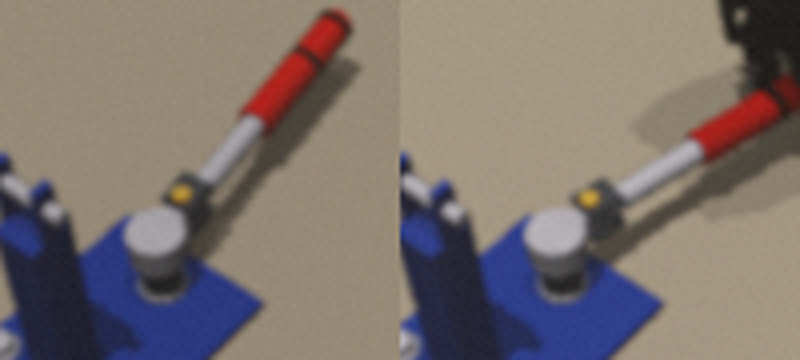

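The right half shows the handle swung about 0.35 rad. The brass pin moved from (181,193) to (190,198) in the 4x crop, so most of that swing is still bolt rotation. It's safe to push on while reading the force in motion.

```bash
for k in 1; do python3 -m jog '[[[0,4,0,0,0,0.025,0.55],[0,4,0,0,0,0.025,0.55]]]'; python3 -m jog '[[[0,4,0,0,0,0.027,0.55],[0,4,0,0,0,0.027,0.55]]]';python3 -m jog '[[[0,4,0,0,0,0.027,0.55],[0,4,0,0,0,0.027,0.55]]]'; done | grep -v -e width -e finger; cat >> h.py <<'E'
def red2(f):
    h=cv2.cvtColor(f["img"],cv2.COLOR_RGB2HSV)
    m=(((h[...,0]<6)|(h[...,0]>174))&(h[...,1]>150)&(h[...,2]>60)).astype(np.uint8);m[:,:150]=0;m[:,330:]=0;m[:120]=0;m[240:]=0
    v,u=np.nonzero(m);P=np.array([ray(f,p,.05)[:2] for p in zip(u,v)]);c=np.median(P,0)
    P=P[np.abs(P-c).max(1)<.08];c=P.mean(0);w,V=np.linalg.eigh(np.cov((P-c).T));d=V[:,1];d*=-np.sign(d[0])
    return c,d
def pin(f):
    h=cv2.cvtColor(f["img"],cv2.COLOR_RGB2HSV).astype(int)
    m=(h[...,0]>15)&(h[...,0]<32)&(h[...,1]>130)&(h[...,2]>90)
    m[:140]=0;m[230:]=0;m[:,:170]=0;m[:,250:]=0
    v,u=np.nonzero(m);w=h[v,u,1]-110.
    return (u@w/w.sum(),v@w/w.sum()),len(u)
E
python3 - <<'E'
from h import *
f=bot.grab_frame("scene"); cv2.imwrite("pics/s4.png",f["img"][:,:,::-1])
B=np.array([.6547,-.1728])
for n in("scene0","s3","s4"):
    g=dict(f);g["img"]=cv2.imread(f"pics/{n}.png")[:,:,::-1].copy()
    c,d=red2(g);p,k=pin(g);x=ray(g,p,.06)[:2]
    print(n,"yaw",np.arctan2(d[1],d[0])%6.283,"line offset from B",d[0]*(B-c)[1]-d[1]*(B-c)[0],"pin",p,k,x)
E
```

```text
clock: 7.5
position: [0.4769, -0.1092, 0.1053]
tool_rot: [-3.141, 0.002, 2.834]
force: [2.6, -10.2, -0.2]
clock: 7.7
position: [0.4793, -0.1016, 0.1053]
tool_rot: [-3.141, 0.002, 2.779]
force: [2.2, -10.0, -1.1]
clock: 7.9
position: [0.4821, -0.0941, 0.1052]
tool_rot: [-3.141, 0.002, 2.726]
force: [1.1, -9.7, -0.4]
scene0 yaw 3.255174496723537 line offset from B 0.002563558286188126 pin (np.float64(194.86649214659687), np.float64(188.4175392670157)) 16 [ 0.62096828 -0.17923039]
s3 yaw 2.927519257048581 line offset from B 0.002022393692871563 pin (np.float64(196.81994459833794), np.float64(189.38919667590028)) 15 [ 0.62075941 -0.17316333]
s4 yaw 2.7226032426861053 line offset from B -0.010868105056478672 pin (np.float64(196.88674033149172), np.float64(189.41436464088397)) 16 [ 0.62073123 -0.17297283]
```

```bash
python3 -m jog '[[[0,-6,0,0,0,0,0.55],[0,-4,0,0,0,0,0.55],[0,0,20,0,0,0,0.55]]]' >/dev/null; echo
```

```text
(no output)
```

I sent that last row down by mistake: tool +z points down. The tips are still about 12 mm above the bench, so I'll move up now.

```bash
python3 -m jog '[[[0,0,-30,0,0,0,0.55],[0,0,-40,0,0,0,0.55],[0,0,-45,0,0,0,0.55],[0,0,-45,0,0,0,0.55],[0,-40,-40,0,0,0,0.55]]]'; python3 -m jog '[[[0,-45,0,0,0,0,0.55],[0,-45,0,0,0,0,0.55],[0,-45,0,0,0,0,0.55],[0,-25,0,0,0,0,0.55],[0,0,0,0,0,0,0.55]]]';  python3 - <<'E'
from h import *
f=bot.grab_frame("top"); cv2.imwrite("pics/t5.png",f["img"][:,:,::-1])
s=bot.grab_frame("scene"); cv2.imwrite("pics/s5.png",s["img"][:,:,::-1])
try:
  c,d,a,b=axis(f);g=c+d*(b-.05);k=g-.15*d;B=np.array([.6547,-.1728])
  print("yaw",np.arctan2(d[1],d[0])%6.283,a,b,"knuckle",k, "head yaw",np.arctan2(*(k-B)[::-1])%6.283)
  print("line off",d[0]*(B-c)[1]-d[1]*(B-c)[0])
except Exception as e: print(e)
a=cv2.imread("pics/top0.png")[130:255,265:365];b=cv2.imread("pics/t5.png")[130:255,265:365]
cv2.imwrite("pics/t5c.png",cv2.resize(np.hstack([a,b]),None,fx=4,fy=4,interpolation=cv2.INTER_CUBIC))
E
```

```text
clock: 8.75
position: [0.4646, -0.1324, 0.2825]
tool_rot: [3.14, 0.001, 2.733]
force: [1.2, -1.4, -0.7]
grip_width: 0.0471
finger_force: 0.0
clock: 9.25
position: [0.3969, -0.2844, 0.2804]
tool_rot: [-3.141, -0.0, 2.723]
force: [0.1, 0.7, 0.7]
grip_width: 0.0467
finger_force: 0.0
yaw 2.7199398096664766 -0.056560243772868245 0.05617672450288667 knuckle [ 0.62480643 -0.1698674 ] head yaw 3.043804076169082
line off -0.009558766299938702
```

View pics/t5c.png

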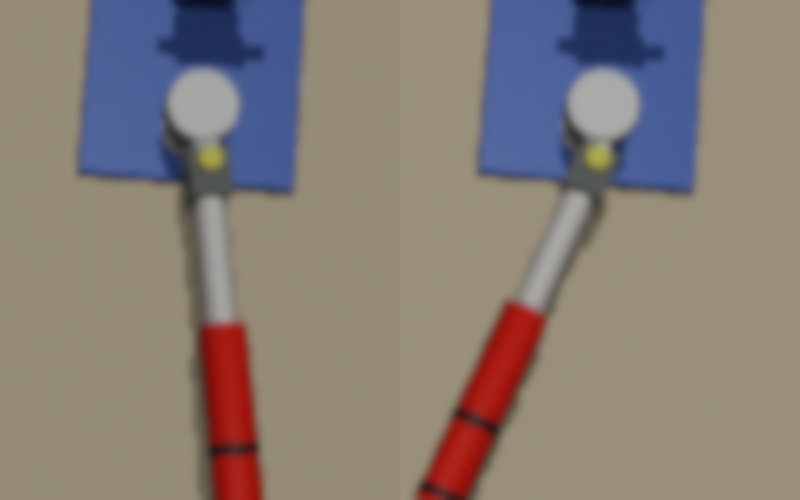

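Fold is about 0.28–0.325 rad, or 16–18.6°. The bolt has turned about 0.2 from its start. A further 5 mm nudge will bring it to about 20° and is still well short of the stop.

```bash
python3 -m jog '[[[0,45,0,0,0,0,0.55],[0,45,0,0,0,0,0.55],[0,45,0,0,0,0,0.55],[0,40,0,0,0,0,0.55],[0,23,0,0,0,0,0.55]]]' >/dev/null; python3 -m jog '[[[0,0,20,0,0,0,0.55],[0,0,40,0,0,0,0.55],[0,0,20,0,0,0,0.55],[0,0,0,0,0,0,0.55]]]'; python3 - <<'E'
from h import *
f=bot.grab_frame("wrist"); cv2.imwrite("pics/w6.png",f["img"][:,:,::-1])
E
```

```text
clock: 10.25
position: [0.4777, -0.0987, 0.1982]
tool_rot: [-3.14, -0.004, 2.73]
force: [0.6, 0.8, 0.4]
grip_width: 0.047
finger_force: 0.0
```

View pics/w6.png

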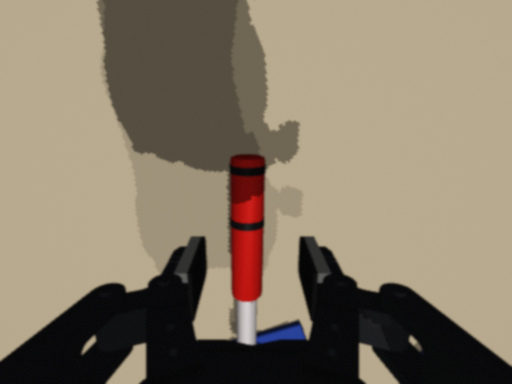

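The grip is again centred between the fingers, at about column 248. I'll descend.

```bash
python3 -m jog '[[[0,0,35,0,0,0,0.55],[0,0,35,0,0,0,0.55],[0,0,22,0,0,0,0.55],[0,0,0,0,0,0,0.55],[0,0,0,0,0,0,0.55]]]'
```

```text
clock: 10.8
position: [0.4795, -0.1, 0.1096]
tool_rot: [3.141, 0.001, 2.728]
force: [-0.0, -0.1, 0.4]
grip_width: 0.0467
finger_force: 0.0
```

```bash
python3 -m jog '[[[0,3,0,0,0,0,0.55],[0,3,0,0,0,0,0.55],[0,3,0,0,0,0.01,0.55],[0,2.5,0,0,0,0.01,0.55]]]'; python3 -m jog '[[[0,0,0,0,0,0,0.55],[0,-6,0,0,0,0,0.55],[0,-5,0,0,0,0,0.55],[0,0,-20,0,0,0,0.55],[0,0,-45,0,0,0,0.55]]]'; python3 -m jog '[[[0,0,-45,0,0,0,0.55],[0,0,-45,0,0,0,0.55],[0,-45,-20,0,0,0,0.55],[0,-45,0,0,0,0,0.55],[0,-45,0,0,0,0,0.55]]]' >/dev/null; python3 -m jog '[[[0,-45,0,0,0,0,0.55],[0,-25,0,0,0,0,0.55],[0,0,0,0,0,0,0.55]]]';  python3 - <<'E'
from h import *
f=bot.grab_frame("top"); cv2.imwrite("pics/t7.png",f["img"][:,:,::-1])
c,d,a,b=axis(f);g=c+d*(b-.05);k=g-.15*d;B=np.array([.6547,-.1728])
print("yaw",np.arctan2(d[1],d[0])%6.283,a,b,"knuckle",k, "head yaw",np.arctan2(*(k-B)[::-1])%6.283)
print("line off",d[0]*(B-c)[1]-d[1]*(B-c)[0])
a=cv2.imread("pics/t5.png")[130:255,265:365];b=cv2.imread("pics/t7.png")[130:255,265:365]
cv2.imwrite("pics/t7c.png",cv2.resize(np.hstack([a,b]),None,fx=4,fy=4,interpolation=cv2.INTER_CUBIC))
E
```

```text
clock: 11.2
position: [0.484, -0.0903, 0.1092]
tool_rot: [-3.141, 0.002, 2.706]
force: [-0.6, -10.1, 6.1]
grip_width: 0.0472
finger_force: 4.4
clock: 11.7
position: [0.4774, -0.0998, 0.1721]
tool_rot: [-3.14, -0.005, 2.707]
force: [1.9, 0.0, 0.5]
grip_width: 0.047
finger_force: 0.0
clock: 12.5
position: [0.3905, -0.2887, 0.2836]
tool_rot: [-3.141, 0.0, 2.702]
force: [0.6, -0.0, -0.0]
grip_width: 0.0469
finger_force: 0.0
yaw 2.6972823660670513 -0.05674268208521606 0.05593185466267459 knuckle [ 0.62500428 -0.16984626] head yaw 3.04245185699615
line off -0.010097311068646891
```

View pics/t7c.png

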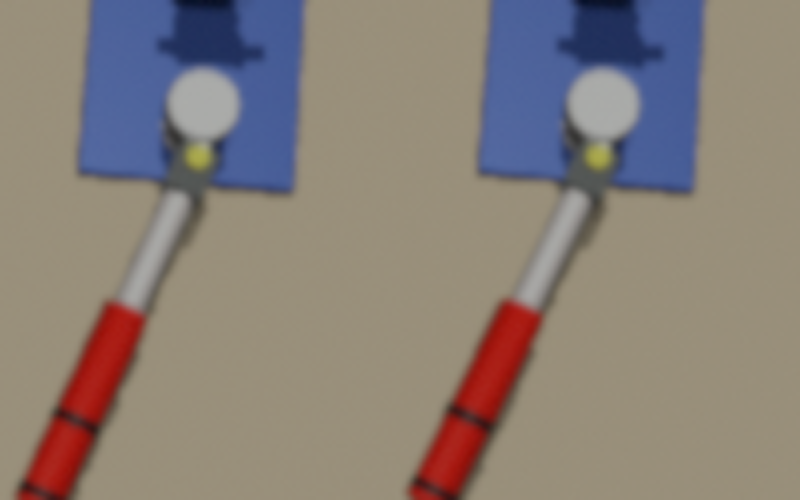

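The fold is now about 0.34 rad (19.5°). The head hasn't moved further, and the gripper is clear of everything. I'm handing it in.

```bash
python3 -c "from workcell import bot;print(bot.job_done())"
```

```text
the job is handed in; nothing more can be done
None
```

The foot bolt is tightened: the torque wrench's knuckle has folded about 0.34 rad (roughly 19–20°), short of its 0.45 stop. The grip is released, the arm is clear, the spanner was left alone, and I handed the job in at about 12.5 s; no verdict came back.

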